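# Lock the clamp frame of a scrub tester

### The arm

A 6-joint arm with a two-finger parallel gripper is mounted at the origin on the work surface. World frame = base frame: x ahead of the robot, y to its left, z up, the work surface at z = 0. Lengths are in mm, angles in rad, forces in N, time in s.
With the tool pointing down it reaches from about 400 to 925 mm from the base axis. Payload 12.5 kg.
Tool frame: the origin (TCP) lies on the centre line of the jaws, within the pads' length; the fingertips stand 14 mm ahead of it and the grasp point (between the pads) lies 5 mm behind it; z points along the fingers, x is the direction in which the jaws open and shut, and the axes are right-handed (so a half turn about z gives the same grasp; the last joint's range is limited). The gripper opens to 95 mm and grips with 3 to 60 N. Pads are 20 mm wide; open, the fingers measure 119 mm over their backs; the gripper's body (75 mm by 180 mm) begins 59 mm behind the grasp point.
Start: joints at [1.168, 0.491, 1.559, -0, 1.092, -0.106], TCP at [182.771, 597.696, 228.661] pointing down, gripper open.
Joint ranges: [-3.1, 3.1], [-0.84, 2.19], [0.05, 2.79], [-1.13, 4.28], [0.06, 2.93], [-2.69, 2.69]. Speed limits (rad/s): [2.22, 2.22, 2.79, 3.14, 3.14, 3.14].

### API

Orientations are given as [roll, pitch, yaw] about the fixed x, y, z axes, in that order (R = Rz(yaw) Ry(pitch) Rx(roll)).
In Python, from cell import state, read_camera, job_done gives the robot as it stands.
- The arm moves only by the shell command python3 -m handwheel 'ROWS'. ROWS is JSON, a list of rows, each an object of numbers: "hand": the finger opening in m, from 0 to 0.0951; "x", "y", "z": the shift along the world's x, y, z in m; "spin": the turn about the world's z in units of 5 degrees (1.0 is 5 degrees). In form: [{"hand": .., "x": .., "y": .., "z": .., "spin": ..}, ...]. A call has 1 to 20 rows; each row is the pose to reach, as a shift and turn from the pose commanded when the call began; what a row does not reach only later rows make up. A row lasts 1/12 s, in which the tool goes at most 41.7 mm and 7.16 degrees, less where a joint would pass 70% of its speed; a pose out of reach is approached as far as the arm can. A call with a gripper value outside its range is refused whole. The fingers move at their own pace and stop on an object; the grip force is fixed at half the most. Time passes only in rows, so rows that repeat a pose let the fingers close. It gives the time, the measured TCP pose, the force and the opening at its end, in the units of the state.
- state(): the state, without advancing time (a new reading comes with each control period).
- read_camera(name): name is "side" or "top" or "wrist"; returns a dict with "img" (480x640x3 uint8, red, green, blue), "fx", "fy", "cx", "cy" (pixels), "D" ([k1, k2, p1, p2, k3] as OpenCV has them; the pictures are not rectified), "T" (4x4, takes a point from camera to world coordinates). Camera axes: x right, y down, z forward; pixel columns grow to the right and rows downward; lengths in mm; the calibration is good to about 2 mm. A picture is of the moment at which its call begins. There is no depth.
- job_done(): hands the job in, once; it reports no verdict.
The state is a dict: "t": time; "joints": joint angles; "qvel": joint speeds; "tau": joint torques, N m; "eef_pos": TCP position; "tcp_rot": TCP orientation; "ft_force": force on the tool from outside, world axes, zero at the start; "moment": the same for the moment, N m; "opening": opening from 0.0 (shut) to 1.0 (fully open).
Only numpy, scipy, OpenCV 4.12 (cv2) and the standard library are available. Lean on these libraries where they do the work, as an engineer would, in place of code of your own. Each camera call takes 0.05 s, during which the arm holds its last target. There are 200 camera calls.

### The job

The test panel is in the scrub tester and its clamp frame is down: lock the frame for the run. Turn the yellow slotted disc, which has two finger pins, until its slot lines up with the steel bolt, then push the bolt, which has a red plate at its tail, through the disc and the frame's staple until it is fully home, and draw back. Only push with the fingertips or the outside of the fingers: do not grip the pins, the plate or the bolt, and leave the brush, the film applicator and the jar where they are.

Things in the scene. Friction and masses are not known exactly. Their poses are not given: they have to be found in the camera images.
- locking_disc (a joint): angle in rad of the yellow locking disc about its upright axis, growing counter-clockwise seen from above. 0 or pi (3.14): the slot lies along the bolt. It starts between 0.6 and 2.54 and turns from -1.0 to 4.14 without detents. About 0.08 N m of friction holds it wherever it is left (some 3 N at a pin); it does not spring back. Within about 0.15 rad of true the bolt's tapered nose centres the disc by itself
- disc_centre (a point): centre of the yellow disc's top face, on its axis. Disc 72 mm across; top face 24 mm above the machine's deck; a slot 16 mm wide, open at both ends and at the top, floor 14 mm below the top face, runs right across it. x axis along the slot, y axis towards pin_a, z up
- pin_a (a point): centre of the top of one of the two black upright finger pins on the disc: 10 mm diameter, 30 mm tall above the disc's top face, 27 mm from the disc's axis, square to the slot
- pin_b (a point): centre of the top of the other finger pin, same size, on the opposite side of the disc's axis
- bolt (a joint): how far the bolt has been pushed in, m. It starts at 0 to 0.010; 0.120 is fully home, at a hard stop with the red plate against the aluminium guide block. It slides with about 2.5 N of friction, does not spring back, and cannot pass the disc (it stops at 0.014 or a little more) unless the slot is in line
- push_plate (a point): middle of the top edge of the rear face (the face to push) of the red plate at the bolt's tail. x axis: the way the bolt is pushed; y across the plate; z up. Plate 44 mm wide, 6 mm thick, 34 mm tall; its top is 44 mm above the deck and its foot 10 mm above the deck, 4 mm above the dark base plate that lies under the whole lock (310 x 74 mm, top 6 mm above the deck)
- bolt_nose (a point): centre of the end of the bolt's nose, a 12 x 12 mm steel bar tapering to 5 mm over its last 10 mm, 170 mm ahead of the plate's rear face. The bar's axis is level, 16 mm above the deck. Fully home it stands 70 mm past the disc's axis
- staple (a point): centre of the opening of the steel staple of the clamp frame, 54 mm past the disc's axis along the bolt's way, 18 mm wide; top 29 mm above the deck. The bolt passes through it. The bolt's aluminium guide block lies on the other side of the disc, from 50 to 94 mm from its axis, 36 mm wide, top 27 mm above the deck
- clamp_frame: the fixed aluminium clamp frame with the lock: origin on the deck under the disc's axis, x axis the way the bolt is pushed, z up. The frame, 360 x 205 mm and 10 mm tall, lies from 50 to 255 mm to the side (+y) of the bolt's line, from 250 mm before to 110 mm past the disc's axis, around a dark test panel 3 mm thick
- scrub_tester: the blue scrub tester, 400 x 720 mm with a flat aluminium deck 165 mm above the bench, fixed: origin at the middle of its foot, x axis from its control panel to its rear, z up. Along its rear edge is a drive beam 51 mm above the deck; over its -y end, 255 to 345 mm from the middle, is parked a scrub carriage 68 mm above the deck
- scrub_brush: loose scrub brush on the test panel, wooden block 90 x 38 mm, 38 mm tall with bristles, long side along x, origin at the middle of its foot; to be left alone
- film_applicator: loose steel film applicator on the test panel, open frame 50 x 80 mm, 30 mm tall, long side along y, origin at the middle of its foot; to be left alone
- sample_jar: loose glass jar with a white lid on the machine's deck, at its +y end, 60 mm diameter, 60 mm tall, origin at the middle of its foot; to be left alone

How it is judged (in metres and radians):
On the way, in this order (a step that is already met when the one before it is completed fails the run):
1. the disc's slot is lined up with the bolt, within 0.15 rad (angle between the x axis of disc_centre and the x axis of push_plate, either way round below 0.15 rad), for 0.1 s.
2. the bolt is through the disc and the staple and fully home (value of joint bolt above 0.115 m), for 0.1 s.
At the end, for the whole second after the job is handed in: The bolt lies through the lined-up slot (within 0.15 rad) and the staple, within 5 mm of its stop and at rest; brush, applicator and jar are at rest (value of joint bolt above 0.115 m and angle between the x axis of disc_centre and the x axis of push_plate, either way round below 0.15 rad and velocity of joint bolt between -0.005 and 0.005 m/s and linear speed of each of scrub_brush, film_applicator, sample_jar below 0.01 m/s); the robot touches nothing.
It fails at once if the brush, the film applicator or the jar is moved by more than 15 mm or lifted (distance of any of scrub_brush, film_applicator, sample_jar from where it was at the start of the episode above 0.015 m).
It fails at once if a finger pin of the disc is taken between the fingers ((horizontal distance between the grasp point and pin_a below 0.008 m and z of the grasp point in the frame of pin_a below 0.015 m) or (horizontal distance between the grasp point and pin_b below 0.008 m and z of the grasp point in the frame of pin_b below 0.015 m)).
It fails at once if the red plate is taken between the fingers (x of the grasp point in the frame of push_plate between -0.004 and 0.01 m and y of the grasp point in the frame of push_plate between -0.026 and 0.026 m and z of the grasp point in the frame of push_plate below 0.015 m).
It fails at once if the bolt's bar is taken between the fingers (x of the grasp point in the frame of push_plate between 0.006 and 0.165 m and y of the grasp point in the frame of push_plate between -0.01 and 0.01 m and z of the grasp point in the frame of push_plate below -0.007 m).
It also fails if it takes over 48 s, if anything falls off the work surface, if the arm or the gripper's body presses on something with over 40 N, if the wrist force passes 120 N, or if a joint passes its speed limit or range.

## Working session

There is one attempt and no reset: what is moved stays moved. The work goes in short steps, Python scripts to look and compute and a shell command to move; the robot and the scene stay as the last step left them, time stands still between calls to the robot, and variables do not carry over. Pictures are saved under pics/ and viewed, about 8 in all and at most 12, crops included, and the job is handed in when it is done.

```bash
mkdir -p pics
cat > h.py <<'E'
import numpy as np, cv2
from cell import state, read_camera, job_done
def snap(cam,name):
    c=read_camera(cam); cv2.imwrite(f'pics/{name}.png',c['img'][:,:,::-1]); 
    np.savez(f'pics/{name}.npz',**{k:np.array(v) for k,v in c.items() if k!='img'}); return c
def load(name): return dict(np.load(f'pics/{name}.npz'))
def px2w(c,uv,z):
    K=np.array([[c['fx'],0,c['cx']],[0,c['fy'],c['cy']],[0,0,1]],float)
    p=cv2.undistortPoints(np.array(uv,float).reshape(-1,1,2),K,np.array(c['D'],float)).reshape(-1,2)
    T=np.array(c['T']); r=np.c_[p,np.ones(len(p))]@T[:3,:3].T; o=T[:3,3]
    return o+r*((np.broadcast_to(z,len(p))-o[2])/r[:,2])[:,None]
def w2px(c,P):
    K=np.array([[c['fx'],0,c['cx']],[0,c['fy'],c['cy']],[0,0,1]],float)
    T=np.linalg.inv(np.array(c['T'])); return cv2.projectPoints(np.array(P,float).reshape(-1,1,3),cv2.Rodrigues(T[:3,:3])[0],T[:3,3],K,np.array(c['D'],float))[0].reshape(-1,2)
E
python3 -c "
from h import *
for n in ['top','side']:
    c=snap(n,n+'0'); print(n,np.array(c['T']).round(2).tolist(),c['fx'])
s=state(); print(s['t'],s['eef_pos'],s['tcp_rot'],s['opening'],s['ft_force'])"
```

```text
top [[-0.0, -0.99, 0.17, 457.16], [-1.0, 0.0, -0.01, 76.1], [0.01, -0.17, -0.99, 1008.77], [0.0, 0.0, 0.0, 1.0]] 543.1681678692414
side [[0.9, -0.28, 0.34, 251.09], [-0.43, -0.56, 0.7, -597.21], [-0.0, -0.78, -0.63, 762.89], [0.0, 0.0, 0.0, 1.0]] 556.509637781224
0.1 [182.68123104 597.5011005  228.12842847] [-3.14147797e+00  9.63626509e-04  1.27399447e+00] 0.9989799965366392 [-0.2923336   0.02608702  0.31558523]
```

View pics/top0.png

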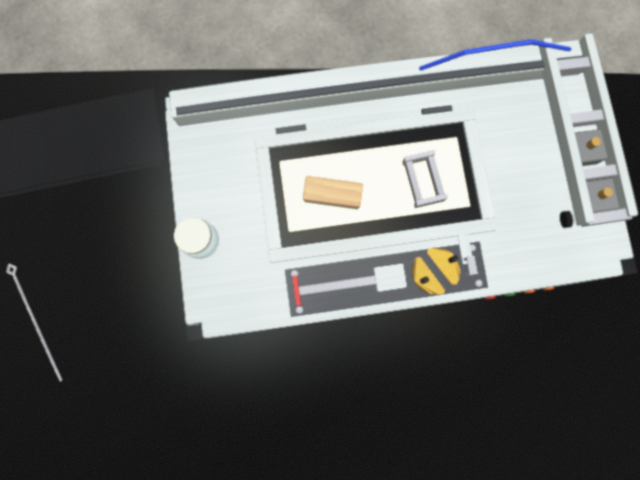

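View pics/side0.png

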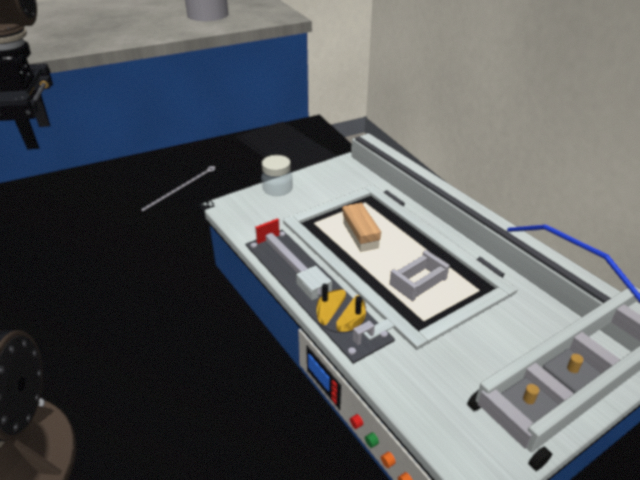

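The top view shows the red plate at about (296,291), the disc at about (437,271), and the pins at about (424,281) and (453,258). The bolt pushes to the right in the image. Next I'll measure these and zoom in.

```bash
python3 -c "
from h import *
c=load('top0'); im=cv2.imread('pics/top0.png')
print('plate guess',px2w(c,[(295,272),(300,309)],209).round(1).tolist())
print('pins',px2w(c,[(424,281),(453,258)],219).round(1).tolist(), 'disc',px2w(c,[(437,271)],189).round(1))
print('screws on base plate', px2w(c,[(294.5,273),(299.5,310),(472,246),(479,284)],171).round(1).tolist())
cv2.imwrite('pics/crop0.png',cv2.resize(im[235:325,280:495],None,fx=3.7,fy=3.7,interpolation=cv2.INTER_CUBIC))
"
```

```text
plate guess [[524.1, 121.1, 209.0], [470.0, 113.5, 209.0]]
pins [[509.4, -67.3, 219.0], [542.9, -111.2, 219.0]] disc [[526.4 -93.1 189. ]]
screws on base plate [[525.7, 124.0, 171.0], [469.1, 116.0, 171.0], [566.8, -153.5, 171.0], [507.3, -161.9, 171.0]]
```

View pics/crop0.png

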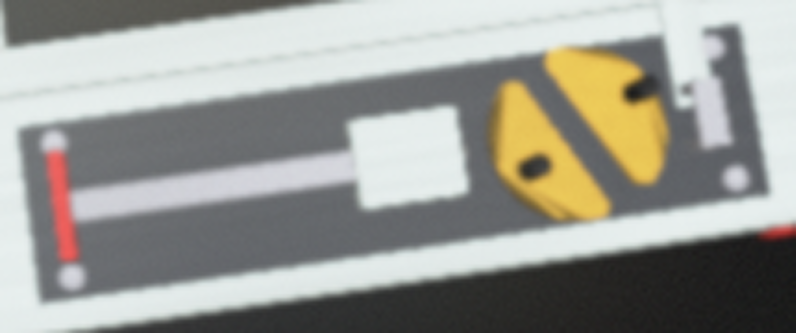

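```bash
python3 -c "
from h import *
c=load('top0'); f=lambda L,z: px2w(c,np.array(L)/3.7+[280,235],z)
pl=f([(57,152),(70,262)],209); print('plate',pl.round(1).tolist(),np.linalg.norm(pl[0]-pl[1]))
pins=f([(543,160),(650,86)],219); print('pins',pins.round(1).tolist(),pins.mean(0),np.linalg.norm(pins[0]-pins[1]))
pb=f([(527,173),(633,97)],189); print('pinbase',pb.round(1).tolist(),pb.mean(0))
bar=f([(75,205),(352,166)],181); b=bar[1]-bar[0]; print('baraxis',bar.round(1).tolist(),np.degrees(np.arctan2(b[1],b[0])))
sl=f([(530,77),(625,198)],180); d=sl[1]-sl[0]; print('slot',sl.mean(0),np.degrees(np.arctan2(d[1],d[0])))
bp=f([(20,128),(40,302),(768,193),(738,25)],171); print('base',bp.round(1).tolist(),bp.mean(0)); e=bp[3]-bp[0]; e2=bp[2]-bp[1]; print(np.degrees(np.arctan2([e[1],e2[1]],[e[0],e2[0]])),np.linalg.norm(e))
g=f([(347,120),(457,106),(468,192),(362,210)],192);print('guide',g.mean(0))
"
```

```text
plate [[518.0, 120.5, 209.0], [474.6, 115.1, 209.0]] 43.74861035307649
pins [[513.4, -71.4, 219.0], [542.5, -115.2, 219.0]] [527.9250776 -93.3274451 219.       ] 52.55695963819329
pinbase [[510.2, -70.3, 189.0], [541.2, -115.2, 189.0]] [525.71828966 -92.76038621 189.        ]
baraxis [[498.4, 114.5, 181.0], [514.0, 0.6, 181.0]] -82.21232904025577
slot [525.46539041 -93.37927776 180.        ] -142.99064332575543
base [[531.0, 138.1, 171.0], [459.1, 129.2, 171.0], [502.3, -175.2, 171.0], [573.5, -165.7, 171.0]] [516.47568722 -18.37843322 171.        ]
[-82.03584922 -81.9250013 ] 306.7441926850467
guide [516.86091337 -21.51085755 192.        ]
```

Bolt direction is about -82° in the world, and the disc centre is about (526,-93). Disc angle is about 2.06 rad and the bolt is at about 7 mm. The sizes I measured agree with the given ones: plate 43.7 mm, pin spacing 52.6 mm, base plate 307 mm.

Plan:
- Close the fingers and turn them square to the bolt.
- Push pin_a straight along the bolt's way, which takes the disc to pi.
- Push the plate.

```bash
python3 -m handwheel '[{"hand":0,"x":0.02,"y":-0.03,"z":0.02,"spin":1},{"hand":0,"x":0.04,"y":-0.06,"z":0.04,"spin":2},{"hand":0,"x":0.06,"y":-0.09,"z":0.05,"spin":3},{"hand":0,"x":0.08,"y":-0.125,"z":0.05,"spin":4},{"hand":0,"x":0.1,"y":-0.16,"z":0.05,"spin":5},{"hand":0,"x":0.12,"y":-0.195,"z":0.05,"spin":5},{"hand":0,"x":0.137,"y":-0.23,"z":0.05,"spin":5},{"hand":0,"x":0.154,"y":-0.265,"z":0.05,"spin":5},{"hand":0,"x":0.17,"y":-0.3,"z":0.05,"spin":5},{"hand":0,"x":0.186,"y":-0.335,"z":0.05,"spin":5},{"hand":0,"x":0.202,"y":-0.37,"z":0.05,"spin":5},{"hand":0,"x":0.22,"y":-0.405,"z":0.05,"spin":5},{"hand":0,"x":0.236,"y":-0.44,"z":0.05,"spin":5},{"hand":0,"x":0.252,"y":-0.475,"z":0.05,"spin":5},{"hand":0,"x":0.268,"y":-0.51,"z":0.05,"spin":5},{"hand":0,"x":0.284,"y":-0.545,"z":0.05,"spin":5},{"hand":0,"x":0.3,"y":-0.58,"z":0.05,"spin":5},{"hand":0,"x":0.315,"y":-0.61,"z":0.05,"spin":5},{"hand":0,"x":0.315,"y":-0.634,"z":0.05,"spin":5},{"hand":0,"x":0.315,"y":-0.634,"z":0.05,"spin":5}]'
python3 -c "
from h import *
c=snap('wrist','w1'); s=state(); print(s['t'],s['eef_pos'],s['tcp_rot'],s['opening'],s['ft_force'])
# predicted pixels
u=np.array([.139,-.990]);v=np.array([.990,.139]);C=np.array([526,-93])
P=[(*(C-24*u-12*v),219),(*(C+24*u+12*v),219),(*C,189),(*(C-213*u),209)]
print(w2px(c,P).round())"
```

```text
t: 1.77
eef_pos: [498.2, -39.8, 278.1]
tcp_rot: [-3.141, 0.0, 1.707]
ft_force: [-0.6, 1.0, -0.3]
opening: 0.006
1.8167 [497.7828345  -38.08195289 278.12029683] [-3.14055984e+00 -4.11894865e-04  1.70719905e+00] 0.003821044059337067 [ 0.7149379   0.21611738 -0.48167203]
[[278. 270.]
 [212. 302.]
 [253. 271.]
 [541. 279.]]
```

View pics/w1.png

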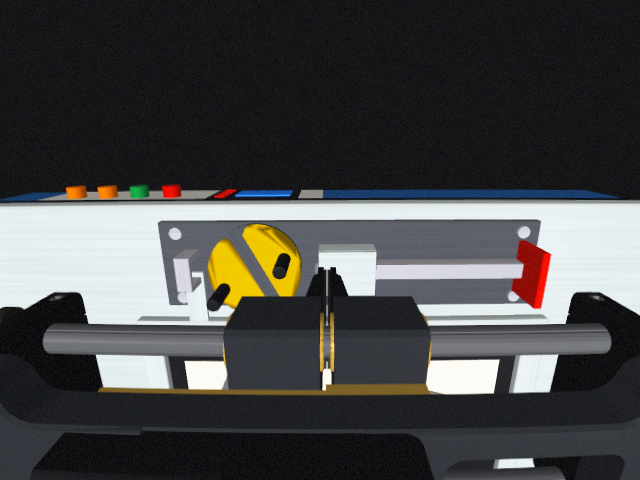

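The wrist view shows pin_a's top at (283,257), pin_b's top at (223,288), the disc centre at about (254,267) and the plate's top edge around (534,247). The disc agrees with the prediction, but the taller points sit 13 to 30 px off, so I'll check why.

```bash
python3 -c "
from h import *
c=load('w1'); print(c['T'].round(2),c['fx'],c['cx'],c['cy'],c['D'])
u=np.array([.139,-.990]);v=np.array([.990,.139]);C=np.array([526,-93])
for z in (189,219): print('pins',w2px(c,[(*(C-24*u-12*v),z),(*(C+24*u+12*v),z)]).round().tolist())
print('plate corners',w2px(c,[(*(C-213*u+s*22*v),z) for s in (-1,1) for z in (175,209)]).round().tolist())
print('base corners',w2px(c,[(531,138,171),(459,129,171),(502,-175,171),(573,-166,171)]).round().tolist())
print('base from wrist',px2w(c,[(159,221),(541,220)],171).round(1).tolist())
print('pins from wrist base/top',px2w(c,[(279,276),(283,257),(223,288)],[189,219,219]).round(1).tolist())
"
```

```text
[[-1.4000e-01  9.5000e-01  2.7000e-01  4.2068e+02]
 [ 9.9000e-01  1.3000e-01  4.0000e-02 -5.0150e+01]
 [-0.0000e+00  2.7000e-01 -9.6000e-01  4.3492e+02]
 [ 0.0000e+00  0.0000e+00  0.0000e+00  1.0000e+00]] 340.7216481230804 326.56005755812527 235.55851175722336 [-0.04227823  0.          0.          0.          0.        ]
pins [[284.0, 256.0], [224.0, 285.0]]
pins [[278.0, 270.0], [212.0, 302.0]]
plate corners [[520.0, 237.0], [546.0, 251.0], [512.0, 288.0], [535.0, 307.0]]
base corners [[524.0, 301.0], [540.0, 220.0], [159.0, 221.0], [170.0, 302.0]]
base from wrist [[501.7, -175.0, 171.0], [458.8, 130.2, 171.0]]
pins from wrist base/top [[527.8, -72.8, 189.0], [500.7, -68.7, 219.0], [529.1, -107.7, 219.0]]
```

That settles it: the camera stands on the robot's side, so the pins' upper ends in the image are their bases. Every predicted point then agrees to about 1 mm (bases at (284,256) and (224,285), base corners within 1 px). Now I'll descend and push pin_a.

```bash
python3 -m handwheel '[{"hand":0,"z":-0.03},{"hand":0,"z":-0.055},{"hand":0,"z":-0.065},{"hand":0,"z":-0.065},{"hand":0,"x":0.001,"y":-0.006,"z":-0.065},{"hand":0,"x":0.002,"y":-0.012,"z":-0.065},{"hand":0,"x":0.0025,"y":-0.018,"z":-0.065},{"hand":0,"x":0.003,"y":-0.022,"z":-0.065},{"hand":0,"x":0.0037,"y":-0.026,"z":-0.065},{"hand":0,"x":0.0042,"y":-0.03,"z":-0.065},{"hand":0,"x":0.0047,"y":-0.034,"z":-0.065},{"hand":0,"x":0.0053,"y":-0.038,"z":-0.065},{"hand":0,"x":0.0058,"y":-0.041,"z":-0.065},{"hand":0,"x":0.006,"y":-0.0425,"z":-0.065},{"hand":0,"x":0.006,"y":-0.0425,"z":-0.065},{"hand":0,"x":0.006,"y":-0.0425,"z":-0.065}]'
python3 -c "
from h import *
c=snap('top','t2');im=cv2.imread('pics/t2.png');s=state(); print(s['t'],s['eef_pos'],s['ft_force'])
c=snap('wrist','w2')
cv2.imwrite('pics/w2c.png',np.vstack([cv2.resize(cv2.imread('pics/w2.png')[190:330,130:330],(800,300)),cv2.resize(im[235:315,280:495],(800,300))]))"
```

```text
1.8667 [497.58220172 -36.87949895 278.28272744] [-0.06130272  0.90185502 -0.0370108 ]invalid input
```

View pics/w2c.png

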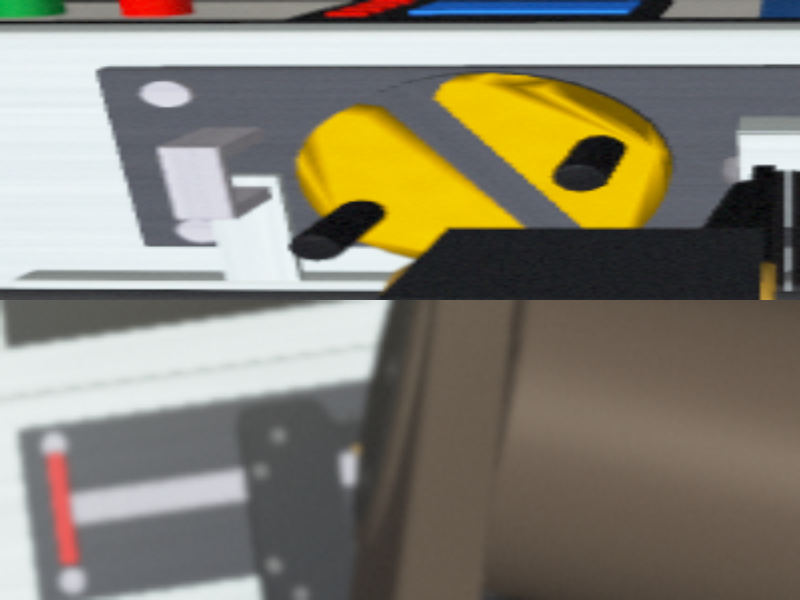

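The call was refused as "invalid input", probably because every row needs all five keys, so nothing moved. I'll resend it with full rows.

```bash
python3 -m handwheel '[{"hand":0,"x":0,"y":0,"z":-0.03,"spin":0},{"hand":0,"x":0,"y":0,"z":-0.055,"spin":0},{"hand":0,"x":0,"y":0,"z":-0.065,"spin":0},{"hand":0,"x":0,"y":0,"z":-0.065,"spin":0},{"hand":0,"x":0.001,"y":-0.006,"z":-0.065,"spin":0},{"hand":0,"x":0.002,"y":-0.012,"z":-0.065,"spin":0},{"hand":0,"x":0.0025,"y":-0.018,"z":-0.065,"spin":0},{"hand":0,"x":0.003,"y":-0.022,"z":-0.065,"spin":0},{"hand":0,"x":0.0037,"y":-0.026,"z":-0.065,"spin":0},{"hand":0,"x":0.0042,"y":-0.03,"z":-0.065,"spin":0},{"hand":0,"x":0.0047,"y":-0.034,"z":-0.065,"spin":0},{"hand":0,"x":0.0053,"y":-0.038,"z":-0.065,"spin":0},{"hand":0,"x":0.0058,"y":-0.041,"z":-0.065,"spin":0},{"hand":0,"x":0.006,"y":-0.0425,"z":-0.065,"spin":0},{"hand":0,"x":0.006,"y":-0.0425,"z":-0.065,"spin":0},{"hand":0,"x":0.006,"y":-0.0425,"z":-0.065,"spin":0}]'
python3 -c "
from h import *
s=state(); print(s['t'],s['eef_pos'],s['ft_force'])
c=snap('wrist','w3')
cv2.imwrite('pics/w3c.png',cv2.resize(cv2.imread('pics/w3.png')[150:350,130:430],(780,520)))"
```

```text
t: 3.25
eef_pos: [502.9, -78.5, 213.8]
tcp_rot: [-3.14, -0.001, 1.71]
ft_force: [-3.0, 4.9, -0.2]
opening: 0.005
3.25 [502.85150415 -78.48939557 213.8300436 ] [-3.02671618  4.86294934 -0.18698005]
```

View pics/w3c.png

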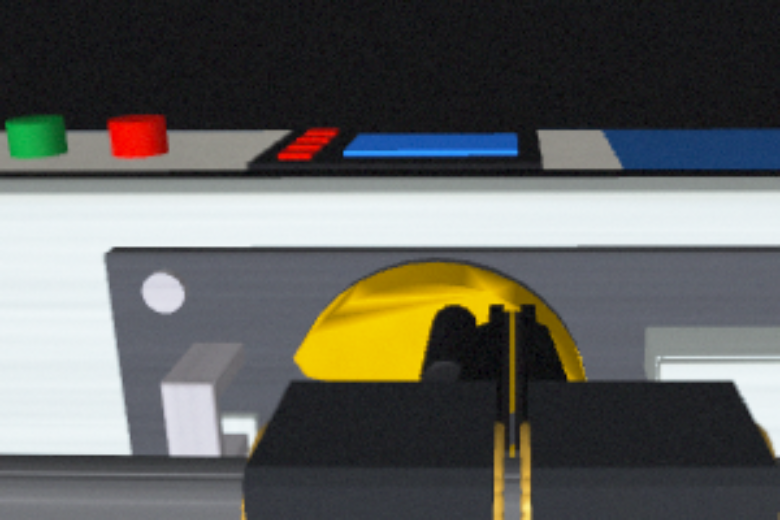

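Pin_a has moved and the force is about 5 N. The hand hides the slot, so I'll back off, rise and look.

```bash
python3 -m handwheel '[{"hand":0,"x":-0.002,"y":0.015,"z":0,"spin":0},{"hand":0,"x":-0.004,"y":0.03,"z":0,"spin":0},{"hand":0,"x":-0.004,"y":0.03,"z":0.035,"spin":0},{"hand":0,"x":-0.012,"y":0.04,"z":0.07,"spin":0},{"hand":0,"x":-0.02,"y":0.05,"z":0.08,"spin":0},{"hand":0,"x":-0.02,"y":0.05,"z":0.08,"spin":0},{"hand":0,"x":-0.02,"y":0.05,"z":0.08,"spin":0}]'
python3 -c "
from h import *
s=state(); print(s['t'],s['eef_pos'],s['ft_force'])
c=snap('wrist','w4')
u=np.array([.139,-.990]);v=np.array([.990,.139]);C=np.array([526,-93])
print(((w2px(c,[(*(C-27*v),219),(*(C+27*v),219),(*(C-36*u),182),(*(C+36*u),182)])-[130,180])*2.6).round().tolist())
cv2.imwrite('pics/w4c.png',cv2.resize(cv2.imread('pics/w4.png')[180:380,130:430],(780,520)))"
```

```text
t: 3.88
eef_pos: [483.6, -28.8, 294.0]
tcp_rot: [3.14, 0.001, 1.711]
ft_force: [-1.1, -0.6, -0.1]
opening: 0.006
3.8833 [483.64155286 -28.83364427 293.96446854] [-1.07055115 -0.55502476 -0.08101839]
[[261.0, 206.0], [276.0, 377.0], [408.0, 245.0], [189.0, 244.0]]
```

View pics/w4c.png

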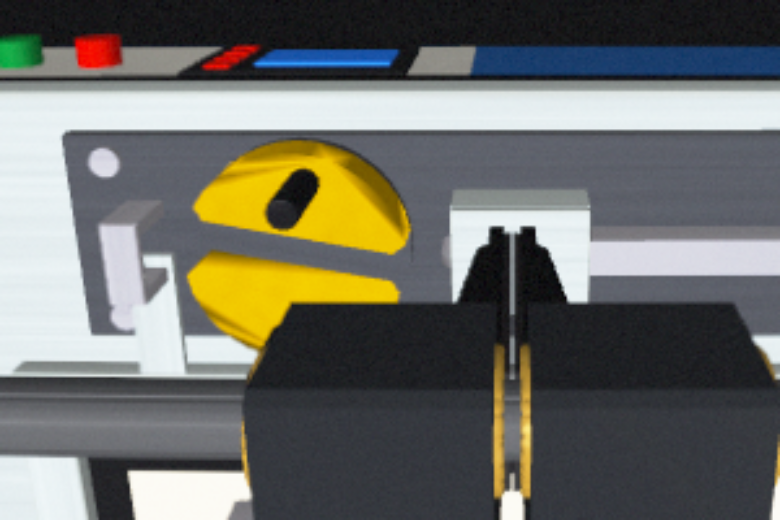

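The slot runs from about (192,237) to (410,270) in the crop, so it is still 8 to 10° short. Pin_a's top is at (282,215), against (261,206) when lined up. I'll work out the remaining push.

```bash
python3 -c "
from h import *
c=load('w4'); f=lambda L,z: px2w(c,np.array(L,float)/2.6+[130,180],z)
u=np.array([.139,-.990]);v=np.array([.990,.139]);C=np.array([526,-93])
def bf(P): return np.c_[(P[:,:2]-C)@u,(P[:,:2]-C)@v].round(1)
p=bf(f([(282,215)],219));print(p)
# slot edges on top face z 189: upper edge & lower edge; bolt bar edge as reference
e=bf(f([(195,217),(400,254)],189));print(e,np.degrees(np.arctan2(*(e[0]-e[1])[::-1])))
e=bf(f([(205,250),(398,283)],189));print(e,np.degrees(np.arctan2(*(e[0]-e[1])[::-1])))
"
```

```text
[[ -5.7 -24.2]]
[[ 30.3 -12.2]
 [-34.3   0.3]] -10.951304856554437
[[ 28.2  -0.9]
 [-33.3  10.4]] -10.411389778041828
```

About 10.7° is left, which is 5.3 mm more at the pin: the fingertips are only about 7 mm to a side, not 12. I'll push 5.3 mm further, back off and look again.

```bash
python3 -m handwheel '[{"hand":0,"x":0.016,"y":-0.02,"z":-0.02,"spin":0},{"hand":0,"x":0.016,"y":-0.02,"z":-0.055,"spin":0},{"hand":0,"x":0.016,"y":-0.02,"z":-0.08,"spin":0},{"hand":0,"x":0.016,"y":-0.02,"z":-0.08,"spin":0},{"hand":0,"x":0.017,"y":-0.03,"z":-0.08,"spin":0},{"hand":0,"x":0.0185,"y":-0.04,"z":-0.08,"spin":0},{"hand":0,"x":0.0195,"y":-0.047,"z":-0.08,"spin":0},{"hand":0,"x":0.0202,"y":-0.051,"z":-0.08,"spin":0},{"hand":0,"x":0.0206,"y":-0.054,"z":-0.08,"spin":0},{"hand":0,"x":0.0207,"y":-0.0552,"z":-0.08,"spin":0},{"hand":0,"x":0.0207,"y":-0.0552,"z":-0.08,"spin":0},{"hand":0,"x":0.0207,"y":-0.0552,"z":-0.08,"spin":0},{"hand":0,"x":0.018,"y":-0.035,"z":-0.08,"spin":0},{"hand":0,"x":0.016,"y":-0.02,"z":-0.08,"spin":0},{"hand":0,"x":0.016,"y":-0.02,"z":-0.045,"spin":0},{"hand":0,"x":0.008,"y":-0.01,"z":-0.01,"spin":0},{"hand":0,"x":0,"y":0,"z":0,"spin":0},{"hand":0,"x":0,"y":0,"z":0,"spin":0},{"hand":0,"x":0,"y":0,"z":0,"spin":0}]'
python3 -c "
from h import *
s=state(); print(s['t'],s['eef_pos'],s['ft_force'])
c=snap('wrist','w5')
cv2.imwrite('pics/w5c.png',cv2.resize(cv2.imread('pics/w5.png')[180:380,130:430],(780,520)))"
```

```text
t: 5.52
eef_pos: [483.7, -28.5, 293.7]
tcp_rot: [3.14, 0.001, 1.711]
ft_force: [-0.1, -0.4, -1.3]
opening: 0.004
5.5167 [483.66822803 -28.50181598 293.69852481] [-0.05512787 -0.44110855 -1.31420508]
```

View pics/w5c.png

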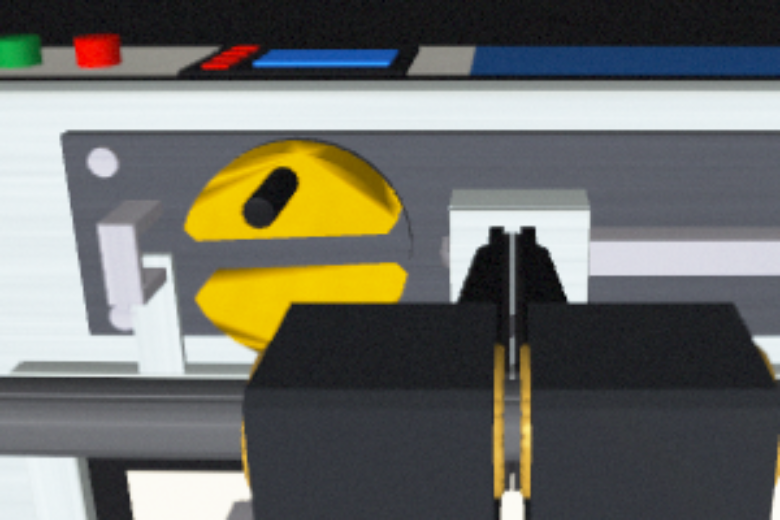

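The slot now runs (197,240) to (390,234), within about 2 to 3° of true, so step 1 is met. Next I'll go behind the plate and come down to tip height 180, with the base plate at 171 and the plate at 175 to 209.

```bash
python3 -m handwheel '[{"hand":0,"x":0.002,"y":0.035,"z":0,"spin":0},{"hand":0,"x":0.004,"y":0.07,"z":0,"spin":0},{"hand":0,"x":0.006,"y":0.105,"z":0,"spin":0},{"hand":0,"x":0.008,"y":0.14,"z":0,"spin":0},{"hand":0,"x":0.009,"y":0.171,"z":0,"spin":0},{"hand":0,"x":0.009,"y":0.171,"z":0,"spin":0},{"hand":0,"x":0.009,"y":0.171,"z":-0.035,"spin":0},{"hand":0,"x":0.009,"y":0.171,"z":-0.07,"spin":0},{"hand":0,"x":0.009,"y":0.171,"z":-0.09,"spin":0},{"hand":0,"x":0.009,"y":0.171,"z":-0.1,"spin":0},{"hand":0,"x":0.009,"y":0.171,"z":-0.1,"spin":0},{"hand":0,"x":0.009,"y":0.171,"z":-0.1,"spin":0}]'
python3 -m handwheel '[{"hand":0,"x":0.0007,"y":-0.005,"z":0,"spin":0},{"hand":0,"x":0.0014,"y":-0.01,"z":0,"spin":0},{"hand":0,"x":0.002,"y":-0.015,"z":0,"spin":0},{"hand":0,"x":0.003,"y":-0.021,"z":0,"spin":0},{"hand":0,"x":0.004,"y":-0.028,"z":0,"spin":0},{"hand":0,"x":0.005,"y":-0.035,"z":0,"spin":0},{"hand":0,"x":0.006,"y":-0.042,"z":0,"spin":0},{"hand":0,"x":0.007,"y":-0.049,"z":0,"spin":0},{"hand":0,"x":0.008,"y":-0.056,"z":0,"spin":0},{"hand":0,"x":0.008,"y":-0.056,"z":0,"spin":0}]'
python3 -c "
from h import *
c=snap('wrist','w6')"
```

```text
t: 6.57
eef_pos: [493.2, 141.8, 193.5]
tcp_rot: [-3.141, 0.0, 1.71]
ft_force: [0.2, 0.2, -0.3]
opening: 0.007
t: 7.4
eef_pos: [500.8, 84.8, 193.5]
tcp_rot: [-3.141, 0.0, 1.71]
ft_force: [-0.4, 0.5, -0.4]
opening: 0.005
```

View pics/w6.png

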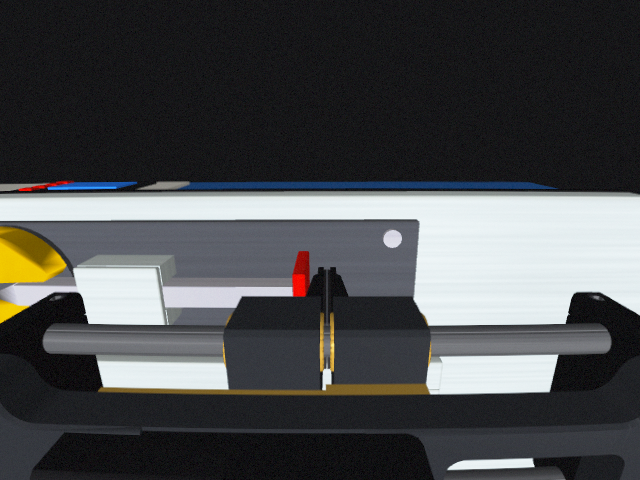

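The plate at (301,275) is just ahead of the fingertips, and the nose is reaching the slot at the left edge. I'll push on towards the stop.

```bash
python3 -m handwheel '[{"hand":0,"x":0.001,"y":-0.007,"z":0,"spin":0},{"hand":0,"x":0.002,"y":-0.014,"z":0,"spin":0},{"hand":0,"x":0.003,"y":-0.021,"z":0,"spin":0},{"hand":0,"x":0.004,"y":-0.028,"z":0,"spin":0},{"hand":0,"x":0.005,"y":-0.035,"z":0,"spin":0},{"hand":0,"x":0.006,"y":-0.042,"z":0,"spin":0},{"hand":0,"x":0.007,"y":-0.049,"z":0,"spin":0},{"hand":0,"x":0.008,"y":-0.056,"z":0,"spin":0},{"hand":0,"x":0.009,"y":-0.062,"z":0,"spin":0},{"hand":0,"x":0.0095,"y":-0.067,"z":0,"spin":0},{"hand":0,"x":0.01,"y":-0.07,"z":0,"spin":0},{"hand":0,"x":0.0102,"y":-0.0725,"z":0,"spin":0},{"hand":0,"x":0.0102,"y":-0.0725,"z":0,"spin":0}]'
python3 -m handwheel '[{"hand":0,"x":0.0001,"y":-0.001,"z":0,"spin":0},{"hand":0,"x":0.0001,"y":-0.001,"z":0,"spin":0},{"hand":0,"x":0.0001,"y":-0.001,"z":0,"spin":0}]'
```

```text
t: 8.53
eef_pos: [510.9, 14.8, 193.7]
tcp_rot: [3.141, -0.003, 1.709]
ft_force: [-0.8, 14.1, -0.8]
opening: 0.005
t: 8.78
eef_pos: [510.9, 14.7, 193.6]
tcp_rot: [3.141, -0.003, 1.71]
ft_force: [-1.5, 19.3, -0.3]
opening: 0.003
```

The force climbs from 14 to 19 N with no motion, and the plate's rear face is at about u=-101 mm (home is -100), so this is the hard stop. I'll draw back, rise and check.

```bash
python3 -m handwheel '[{"hand":0,"x":0.0001,"y":-0.001,"z":0,"spin":0},{"hand":0,"x":0.0001,"y":-0.001,"z":0,"spin":0},{"hand":0,"x":-0.002,"y":0.015,"z":0,"spin":0},{"hand":0,"x":-0.005,"y":0.035,"z":0,"spin":0},{"hand":0,"x":-0.005,"y":0.035,"z":0.035,"spin":0},{"hand":0,"x":-0.005,"y":0.035,"z":0.07,"spin":0},{"hand":0,"x":-0.005,"y":0.035,"z":0.1,"spin":0},{"hand":0,"x":-0.025,"y":0.07,"z":0.12,"spin":0},{"hand":0,"x":-0.04,"y":0.105,"z":0.12,"spin":0},{"hand":0,"x":-0.06,"y":0.14,"z":0.12,"spin":0},{"hand":0,"x":-0.06,"y":0.14,"z":0.12,"spin":0},{"hand":0,"x":-0.06,"y":0.14,"z":0.12,"spin":0}]'
python3 -c "
from h import *
c=snap('top','t7'); im=cv2.imread('pics/t7.png'); s=state(); print(s['ft_force'],s['qvel'])
cv2.imwrite('pics/t7c.png',cv2.resize(im[120:325,160:510],(800,468),interpolation=cv2.INTER_CUBIC))"
```

```text
t: 9.78
eef_pos: [450.6, 153.9, 314.3]
tcp_rot: [3.14, 0.0, 1.714]
ft_force: [-0.2, 0.6, -0.0]
opening: 0.002
[ 0.5395238  -1.78926528  0.30530434] [-0.03675942  0.01416981 -0.00674638  0.00086048  0.00190828 -0.00172888]
```

View pics/t7c.png

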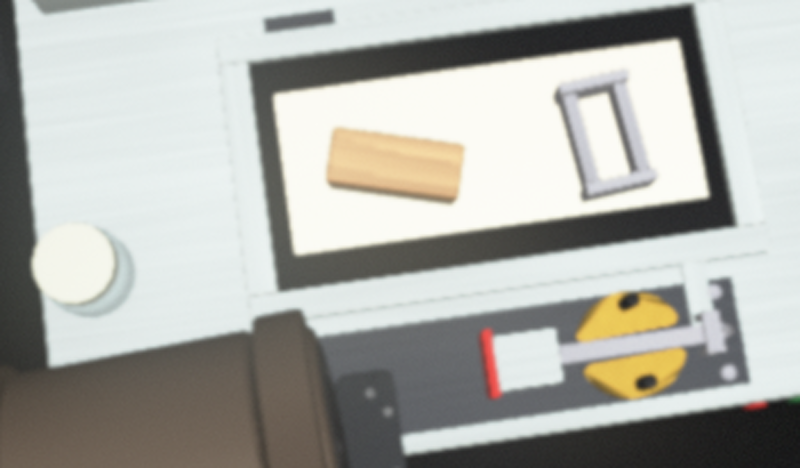

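The red plate at (490,363) lies against the guide block. The bar runs through the disc's slot, and the nose at (728,330) stands past the staple. The brush, applicator and jar are where they were, and the arm is clear.

```bash
python3 -c "
from h import *
job_done(); print(state()['t'])"
```

```text
the job is handed in; nothing more can be done
the job is handed in; nothing more can be done
```

The clamp frame is locked and the job is handed in. I turned the disc to about pi by pushing pin_a with the closed fingertips, pushed the bolt home by its plate, then drew back clear. It took about 10 s of the 48 s allowed.

**Last checks:**
- **Bolt:** at the end of the push the force rose to 19 N with no further motion. The plate's rear face measured about 101 mm before the disc's axis (100 mm is fully home).
- **Final picture:** the plate lies against the guide block, the bar runs through the slot and the nose stands past the staple. By eye, the brush, applicator and jar are where they started.
- **Robot:** nothing is touched; the wrist force read about 2 N or less after drawing back, which is sensor noise.

**What went wrong on the way:**
- One move was refused because its rows left out some keys; nothing moved.
- The first disc push stopped about 11° short because the fingertips are thinner than I had assumed. A second push brought it to within about 3°, and the bolt went through.
- The `job_done()` call gave no verdict.

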